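# Unclip and open the sharpening-stone tote

## Robot

A 7-joint arm with a two-finger parallel gripper is mounted at the origin on the work surface. World frame = base frame: x ahead of the robot, y to its left, z up, the work surface at z = 0. Lengths are in m, angles in rad, forces in N, time in s.
With the tool pointing down it reaches from about 0.425 to 0.875 m from the base axis. Payload 8.4 kg.
Tool frame: the origin (TCP) lies on the centre line of the jaws, within the pads' length; the fingertips stand 19 mm ahead of it and the grasp point (between the pads) is the TCP (bot.tips_ahead is the distance from the TCP to the fingertips, in m); z points along the fingers, y is the line along which they close (so a half turn about z gives the same grasp; the last joint's range is limited). The gripper opens to 85 mm and grips with 20 to 120 N. Pads are 22 mm wide; open, the fingers measure 114 mm over their backs; the gripper's body (76 mm by 85 mm) begins 54 mm behind the grasp point. The pads swing forward as they close: fully open they stand 13 mm farther back than shut.
Start: joints at [1.092, 0.333, 0.04, 1.465, -0.013, 1.343, -0.059], TCP at [0.241, -0.604, 0.25] pointing down, gripper open.
Joint ranges: [-2.58, 2.58], [-0.38, 2.09], [-1.3, 1.39], [0.25, 2.4], [-1.5, 4.64], [0.08, 2.09], [-2.65, 2.65]. Speed limits (rad/s): [2.22, 2.22, 2.79, 2.79, 3.14, 3.14, 3.14].

## Interface

Orientations are given as a unit quaternion [w, x, y, z].
In Python, from plant import status, cams, close_job, bot gives the robot as it stands.
- The arm moves only by the tool servo_tool, never from a script. Its argument "series" is a list of rows, each an object of numbers: "x", "y", "z": the shift along the world's x, y, z in m; "spin": the turn about the world's z in rad; "claw": the opening in per cent of the stroke, from 0 (shut) to 100 (fully open). A call has 1 to 10 rows; each row is the pose to reach, as a shift and turn from the pose commanded when the call began; what a row does not reach only later rows make up. A row lasts 1/10 s, in which the tool goes at most 50 mm and 8.59 degrees, less where a joint would pass 70% of its speed; a pose out of reach is approached as far as the arm can. A call with a gripper value outside its range is refused whole. The fingers move at their own pace and stop on an object; the grip force is fixed at half the most. Time passes only in rows, so rows that repeat a pose let the fingers close. It gives the time, the measured TCP pose, the force, the opening and the grip force at its end, in the units of the state.
- status.state(): the state, without advancing time (a new reading comes with each control period).
- cams.snapshot(name): name is "side" or "top" or "wrist"; returns a dict with "img" (420x560x3 uint8, red, green, blue), "z_map" (420x560 float32, m along the optical axis (not along the pixel's ray), 0 where there is no reading), "K" (3x3 intrinsics, pixels), "cam_to_world" (4x4, takes a point from camera to world coordinates). Camera axes: x right, y down, z forward; pixel columns grow to the right and rows downward; lengths in m; the calibration is good to about 2 mm. A picture is of the moment at which its call begins.
- close_job(): hands the job in; it is judged then, once.
The state is a dict: "time": time; "q": joint angles; "joint_vel": joint speeds; "joint_efforts": joint torques, N m; "position": TCP position; "ee_rot": TCP orientation; "contact_force": force on the tool from outside, world axes, zero at the start; "moment": the same for the moment, N m; "opening": opening from 0.0 (shut) to 1.0 (fully open); "grip_force": force on a finger pad.
Only numpy, scipy, OpenCV 4.12 (cv2) and the standard library are available. Lean on these libraries where they do the work, as an engineer would, in place of code of your own. Each camera call takes 0.05 s, during which the arm holds its last target. There are 200 camera calls.

## Task

Flip both spring clips (red tab and yellow tab) off the lid of the grey tote until they stay open, leaving the lid in place meanwhile. Then lift the blue lid off, keeping it level, and set it down gently, handle up, squarely in the middle of the cork mat, and let go. Leave the carver's other things alone.

Things in the scene. Friction and masses are not known exactly. Their poses are not given: they have to be found in the camera images.
- tote: grey plastic storage tote with sharpening stones inside, fixed to the bench, 140 mm along its x, 200 mm along its y, rim 100 mm high, walls 6 mm. Origin: centre of its underside, z up. A clip on each y end: red at +y, yellow at -y. Open clips reach out to tote y = +-188 mm, 40 to 75 mm above the bench.
- lid: blue lift-off lid, about 0.35 kg, plate 140 (x) x 200 (y) x 8 mm, with a 120 x 180 x 5 mm plug below that drops into the tote with 4 mm play all round. Origin: centre of the plug's underside, z up; on the closed tote it lies at tote z = 95 mm, x and y axes as the tote's; plate top at lid z 13 mm.
- lid_handle (a point): middle of the black bar handle in the middle of the lid: bar 80 mm along lid x, 14 mm thick along lid y, 16 mm tall, centre 45 mm above the lid's origin, free space of 24 mm under it between two posts
- mat: brown cork mat fixed on the bench, 190 mm along its x, 250 mm along its y, 8 mm thick. Origin: centre of its underside; the lid's long side goes along the mat's long side (y), either way round.
- clip_red (a joint): steel-wire bale clip, red tab, on the tote's +y end: 0 = closed (upright, hooked 10 mm over the lid edge), grows as it swings outward and down to 1.9 rad = open. Hinge line along tote x at tote y = +108, z = 70 mm. Over-centre spring: about 7 N outward on mid-tab starts it, the push fades to nothing at 0.6 rad; past that it snaps open and stays; let go earlier, it snaps shut.
- clip_yellow (a joint): steel-wire bale clip, yellow tab, on the tote's -y end: 0 = closed (upright, hooked 10 mm over the lid edge), grows as it swings outward and down to 1.9 rad = open. Hinge line along tote x at tote y = -108, z = 70 mm. Over-centre spring: about 7 N outward on mid-tab starts it, the push fades to nothing at 0.6 rad; past that it snaps open and stays; let go earlier, it snaps shut.
- clip_red_tab (a point): middle of the inner face (towards the handle) of the red tab; closed: tote (0, +102, 131.5) mm. The tab stands upright, 44 mm wide along tote x, 8 mm thick, tote z 113 to 150 mm, square to tote y. At its foot the wire tongue reaches 13 mm inward of this face, top at tote z 115 mm: a fingertip pushing from inside should stay above that. The lid between tab and handle is free.
- clip_yellow_tab (a point): middle of the inner face (towards the handle) of the yellow tab; closed: tote (0, -102, 131.5) mm. The tab stands upright, 44 mm wide along tote x, 8 mm thick, tote z 113 to 150 mm, square to tote y. At its foot the wire tongue reaches 13 mm inward of this face, top at tote z 115 mm: a fingertip pushing from inside should stay above that. The lid between tab and handle is free.
- gouge: carving gouge with a wooden handle, 225 mm long, lying between tote and mat (bystander; leave it)
- mallet: dark wooden mallet lying behind (bystander; leave it)
- rosette: carved wooden rosette, 90 mm across (bystander; leave it)
- oil: amber bottle, 130 mm tall (bystander; leave it)
- cup: blue mug, 85 mm tall (bystander; leave it)
- brush: bench brush (bystander; leave it)
Mind the look-alikes: they are no part of the job. What is meant by the lid is not green or pink, and is the larger of those in its own colour.

How it is judged:
By the outcome, as a careful person would: the job done as asked, in the order asked, and still so for the second after the job is handed in, with the robot touching nothing.
It also fails if it takes over 58 s, if anything falls off the work surface, if the arm or the gripper's body presses on something with over 40 N, if the wrist force passes 120 N, or if a joint passes its speed limit or range.

## Working session

There is one attempt and no reset: what is moved stays moved. The work goes in short steps, Python scripts to look and compute and a tool call to move; the robot and the scene stay as the last step left them, time stands still between calls to the robot, and variables do not carry over. Pictures are saved under pics/ and viewed, at most 10 in all, crops included, and the job is handed in when it is done.

Besides the shell and the picture viewer there is one more tool, called after ">>>" as name([rows], argument=value, ...), one row to a line, values as JSON. servo_tool: Moves the arm, as the interface text tells. Its arguments: {"type":"object","properties":{"series":{"type":"array"}},"required":["series"]}

```bash
mkdir -p pics; cat > h.py <<'E'
import numpy as np, cv2
from plant import status, cams, close_job, bot
def snap(n):
    s=cams.snapshot(n); return s
def save(s,f): cv2.imwrite('pics/'+f, s['img'][:,:,::-1])
def pts(s):
    "world point per pixel from depth"
    z=s['z_map']; K=s['K']; v,u=np.indices(z.shape)
    P=np.stack([(u-K[0,2])/K[0,0]*z,(v-K[1,2])/K[1,1]*z,z],-1)
    T=s['cam_to_world']; return P@T[:3,:3].T+T[:3,3]
E
python3 - <<'E'
from h import *
a=snap('top');b=snap('side')
np.savez('a.npz',**a);np.savez('b.npz',**b)
cv2.imwrite('pics/a1.png',np.hstack([a['img'],b['img']])[:,:,::-1][:, :] if 0 else a['img'][:,:,::-1]);save(b,'b1.png')
print(status.state()); print(a['cam_to_world'],b['cam_to_world'],a['K'])
E
```

```text
{'time': 0.1, 'q': array([ 1.09181642,  0.33382136,  0.03988047,  1.46619404, -0.0134089 ,
        1.34328006, -0.05855756]), 'joint_vel': array([-0.00070676, -0.00249864,  0.00022125, -0.00106222,  0.00064001,
       -0.00063999,  0.0002186 ]), 'joint_efforts': array([ 4.95898319e-03, -6.60021758e+01,  1.37102600e+00, -4.06468606e+01,
        1.70966150e-02,  9.06294939e-03, -5.66538995e-05]), 'position': array([ 0.24080035, -0.60333805,  0.249517  ]), 'ee_rot': array([-6.95707772e-04,  9.82032505e-01,  1.88710472e-01, -1.79046835e-04]), 'contact_force': array([-0.31127284, -0.00299211, -0.15545562]), 'moment': array([ 0.0738855 , -0.02735221,  0.01209079]), 'grip_force': 0.0, 'opening': 0.9986559381025456}
[[ 1.81893838e-03 -9.96952018e-01  7.79959317e-02  4.11385366e-01]
 [-9.99954027e-01 -1.07900847e-03  9.52786988e-03 -1.39168453e-02]
 [-9.41467083e-03 -7.80096766e-02 -9.96908147e-01  1.31095375e+00]
 [ 0.00000000e+00  0.00000000e+00  0.00000000e+00  1.00000000e+00]] [[-0.95819045 -0.19170718  0.21241331  0.20215703]
 [-0.28567963  0.68266189 -0.67257705  0.87845179]
 [-0.01606862 -0.70513906 -0.70888694  1.07850308]
 [ 0.          0.          0.          1.        ]] [[423.44703346   0.         273.82682933]
 [  0.         423.44703346 210.60303567]
 [  0.           0.           1.        ]]
```

View pics/a1.png

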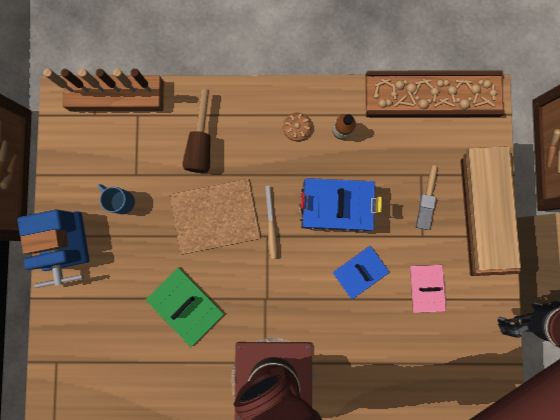

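View pics/b1.png

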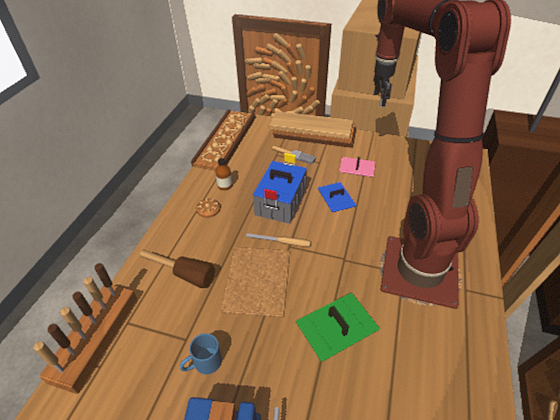

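Lid candidates in the top view are the large blue one on the tote (339,204), the small blue (361,272), the green (185,307) and the pink (428,289). I choose (339,204), which is the larger blue one and the one with clips. The vise at (55,238) is also blue, but it isn't a lid. The mat is at (215,216), with the gouge between it and the tote at (271,222).

```bash
python3 - <<'E'
from h import *
a=dict(np.load('a.npz'));b=dict(np.load('b.npz'))
def rep(n,m,s,zr):
    P=pts(s); m=m&(P[...,2]>zr[0])&(P[...,2]<zr[1])
    k,l,st,_=cv2.connectedComponentsWithStats(m.astype(np.uint8))
    if k<2: print(n,'none');return
    i=1+np.argmax(st[1:,4]); q=P[l==i]
    r=cv2.minAreaRect((q[:,:2]*1000).astype(np.float32))
    print(n,st[i],'med',np.median(q,0).round(4),'rect',np.round(r[0],1),np.round(r[1],1),round(r[2],1))
for nm,s in(('top',a),('side',b)):
    h=cv2.cvtColor(s['img'],cv2.COLOR_RGB2HSV); H,S,V=[h[...,i].astype(int) for i in range(3)]
    P=pts(s); ws=(abs(P[...,0]-.42)<.25)
    roi=(P[...,0]>.3)&(P[...,0]<.75)&(P[...,1]<.05)&(P[...,1]>-.4)
    rep(nm+' lid',roi&(H>105)&(H<130)&(S>150),s,(.098,.118))
    rep(nm+' bar',roi&(V<70),s,(.135,.16))
    rep(nm+' red',roi&((H<6)|(H>174))&(S>150),s,(.1,.17))
    rep(nm+' yel',roi&(H>22)&(H<34)&(S>150),s,(.08,.17))
    rep(nm+' mat',(H>6)&(H<22)&(P[...,0]>.3)&(P[...,0]<.55)&(P[...,1]>-.0)&(P[...,1]<.4),s,(.0055,.013))
    u0=(290,165,410,245) if nm=='top' else (240,140,330,230)
    c=s['img'][u0[1]:u0[3],u0[0]:u0[2]]; c=cv2.resize(c,(400,400*c.shape[0]//c.shape[1]),interpolation=cv2.INTER_CUBIC)
    cv2.imwrite(f'c_{nm}.png',c[:,:,::-1])
x=cv2.imread('c_top.png');y=cv2.imread('c_side.png');hh=max(x.shape[0],y.shape[0])
cv2.imwrite('pics/crop.png',np.hstack([cv2.copyMakeBorder(i,0,hh-i.shape[0],0,0,0) for i in(x,y)]))
E
```

```text
top lid [ 303  179   72   51 3090] med [ 0.5243 -0.1826  0.1079] rect [ 525.8 -186.8] [200.4 139.4] 87.4
top bar [337 189   7  28 137] med [ 0.5262 -0.1856  0.148 ] rect [ 525.2 -186.2] [14.8 75.3] 87.9
top red [301 193   3  16  42] med [ 0.5273 -0.0805  0.1493] rect [530.2 -81.1] [41.3  7.6] 0.9
top yel [376 197   5  16  75] med [ 0.5189 -0.2894  0.1473] rect [ 519.8 -291.1] [ 8.8 41.6] 89.0
top mat [ 170  199   90   55 3025] med [0.4779 0.1886 0.0082] rect [488.9 181.3] [173.3 250. ] 11.4
side lid [ 254  161   52   43 1054] med [ 0.5144 -0.1697  0.1094] rect [ 525.5 -182.6] [203.2 139.1] 87.3
side bar [270 170  22   8  82] med [ 0.5239 -0.1818  0.1449] rect [ 525.  -183.3] [11.3 79. ] 86.9
side red [265 190  12  10  92] med [ 0.5307 -0.0785  0.1341] rect [530.2 -79.3] [10.8 42.3] 87.6
side yel [285 153  10  10  81] med [ 0.5223 -0.29    0.1338] rect [ 521.2 -291.8] [10.6 38.1] 85.0
side mat [ 226  247   64   70 2878] med [0.4752 0.2017 0.0094] rect [485.6 180.6] [173.1 257.1] 9.9
```

View pics/crop.png

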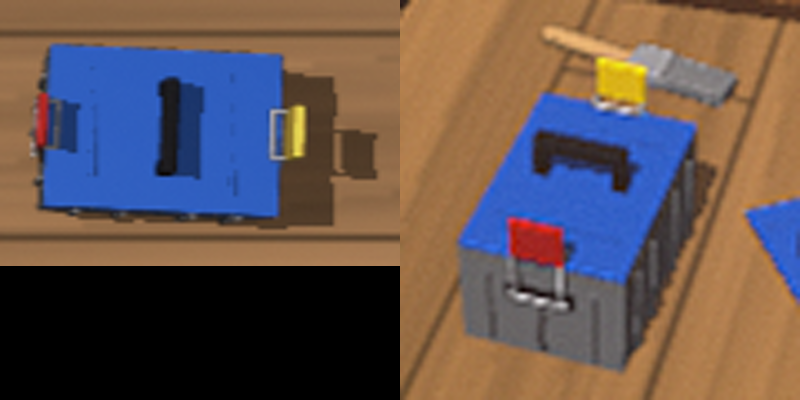

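The crop shows the large blue lid on the grey tote, with the red clip at the left (+y) end, the yellow clip at the right and the black handle in the middle. Both clips are closed. From the measurements, the tote is centred at (0.526, -0.186) with yaw of about -2.6°. Its size and heights match those given.

>>> servo_tool([
  {"x": 0.288,"y": 0.478,"spin": -0.426,"claw": 0},
  {"x": 0.288,"y": 0.478,"spin": -0.426,"claw": 0},
  {"x": 0.288,"y": 0.478,"spin": -0.426,"claw": 0},
  {"x": 0.288,"y": 0.478,"spin": -0.426,"claw": 0},
  {"x": 0.288,"y": 0.478,"spin": -0.426,"claw": 0},
  {"x": 0.288,"y": 0.478,"spin": -0.426,"claw": 0},
  {"x": 0.288,"y": 0.478,"spin": -0.426,"claw": 0},
  {"x": 0.288,"y": 0.478,"spin": -0.426,"claw": 0},
  {"x": 0.288,"y": 0.478,"spin": -0.426,"claw": 0},
  {"x": 0.288,"y": 0.478,"spin": -0.426,"claw": 0},
])

```text
schema error: expected keys x, y, z, spin, claw
```

>>> servo_tool([
  {"x": 0.288,"y": 0.478,"z": 0,"spin": -0.426,"claw": 0},
  {"x": 0.288,"y": 0.478,"z": 0,"spin": -0.426,"claw": 0},
  {"x": 0.288,"y": 0.478,"z": 0,"spin": -0.426,"claw": 0},
  {"x": 0.288,"y": 0.478,"z": 0,"spin": -0.426,"claw": 0},
  {"x": 0.288,"y": 0.478,"z": 0,"spin": -0.426,"claw": 0},
  {"x": 0.288,"y": 0.478,"z": 0,"spin": -0.426,"claw": 0},
  {"x": 0.288,"y": 0.478,"z": 0,"spin": -0.426,"claw": 0},
  {"x": 0.288,"y": 0.478,"z": 0,"spin": -0.426,"claw": 0},
  {"x": 0.288,"y": 0.478,"z": 0,"spin": -0.426,"claw": 0},
  {"x": 0.288,"y": 0.478,"z": 0,"spin": -0.426,"claw": 0},
])

```text
time: 1.1
position: [0.4988, -0.1747, 0.2502]
ee_rot: [0.0, 1.0, -0.023, -0.0]
contact_force: [0.4, -0.1, -0.1]
opening: 0.003
grip_force: 0.0
```

>>> servo_tool([
  {"x": 0.028,"y": 0.044,"z": 0,"spin": 0,"claw": 0},
  {"x": 0.028,"y": 0.044,"z": 0,"spin": 0,"claw": 0},
  {"x": 0.028,"y": 0.044,"z": 0,"spin": 0,"claw": 0},
])

```text
time: 1.4
position: [0.5266, -0.131, 0.2498]
ee_rot: [-0.0, 1.0, -0.021, -0.0]
contact_force: [0.5, -1.1, -0.7]
opening: 0.002
grip_force: 0.0
```

```bash
python3 - <<'E'
from h import *
s=status.state(); print(s['position'],s['ee_rot'],bot.tips_ahead,s['time'])
a=snap('side');P=pts(a);save(a,'b2.png')
w=snap('wrist'); save(w,'w2.png')
m=(np.hypot(P[...,0]-s['position'][0],P[...,1]-s['position'][1])<.03)&(P[...,2]>.17)&(P[...,2]<.33)
print(np.percentile(P[m][:,2],[0,1,5]),m.sum())
# finger outline
q=P[m&(P[...,2]<.25)]; print(q.min(0),q.max(0))
# mat from top frame (fixed), full roi
t=dict(np.load('a.npz'));
for n,t in(('a',t),('b',dict(np.load('b.npz')))):
    P=pts(t); h=cv2.cvtColor(t['img'],cv2.COLOR_RGB2HSV)
    m=(P[...,0]>.3)&(P[...,0]<.65)&(P[...,1]>0.03)&(P[...,1]<.35)&(P[...,2]>.0055)&(P[...,2]<.013)
    m=cv2.morphologyEx(m.astype(np.uint8),cv2.MORPH_OPEN,np.ones((5,5)))
    k,l,st,_=cv2.connectedComponentsWithStats(m); i=1+np.argmax(st[1:,4]); print(n,cv2.minAreaRect((P[l==i][:,:2]*1000).astype(np.float32)),st[i])
E
```

```text
[ 0.52658863 -0.13104248  0.24983307] [-2.29222635e-04  9.99770300e-01 -2.14267253e-02 -4.35571717e-04] 0.019 1.4
[0.23251366 0.23430477 0.23880651] 149
[ 0.51474054 -0.1372302   0.23251366] [ 0.53684142 -0.1166588   0.24978711]
a ((414.83380126953125, 182.07119750976562), (15.325966835021973, 13.067253112792969), 0.11263306438922882) [212 240   5   6  30]
b ((470.691162109375, 161.97723388671875), (141.6302947998047, 132.00616455078125), 44.69070053100586) [248 255  40  43 795]
```

View pics/w2.png

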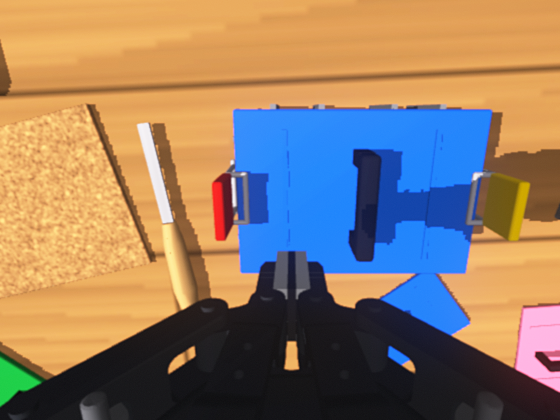

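The wrist view shows the closed fingers above the lid between the handle (365,205) and the red tab (223,205), and the small blue lid (425,310) lies well clear. The fingertips measure 18–19 mm below the TCP with the gripper shut, so I can lower them and push the red clip.

>>> servo_tool([
  {"x": 0.002,"y": 0,"z": -0.04,"spin": 0,"claw": 0},
  {"x": 0.002,"y": 0,"z": -0.08,"spin": 0,"claw": 0},
  {"x": 0.002,"y": 0,"z": -0.104,"spin": 0,"claw": 0},
  {"x": 0.002,"y": 0,"z": -0.104,"spin": 0,"claw": 0},
  {"x": 0.003,"y": 0.015,"z": -0.104,"spin": 0,"claw": 0},
  {"x": 0.003,"y": 0.025,"z": -0.104,"spin": 0,"claw": 0},
])

```text
time: 2.1
position: [0.5303, -0.1066, 0.1482]
ee_rot: [0.0, 1.0, -0.023, 0.001]
contact_force: [-0.0, 1.8, 1.0]
opening: -0.0
grip_force: 0.0
```

>>> servo_tool([
  {"x": 0,"y": 0.008,"z": 0,"spin": 0,"claw": 0},
  {"x": 0.001,"y": 0.016,"z": 0,"spin": 0,"claw": 0},
  {"x": 0.001,"y": 0.024,"z": 0,"spin": 0,"claw": 0},
  {"x": 0.002,"y": 0.032,"z": 0,"spin": 0,"claw": 0},
  {"x": 0.002,"y": 0.04,"z": 0,"spin": 0,"claw": 0},
  {"x": 0.002,"y": 0.048,"z": 0,"spin": 0,"claw": 0},
  {"x": 0.003,"y": 0.056,"z": 0,"spin": 0,"claw": 0},
  {"x": 0.003,"y": 0.063,"z": 0,"spin": 0,"claw": 0},
  {"x": 0.003,"y": 0.063,"z": 0,"spin": 0,"claw": 0},
])

```text
time: 3.0
position: [0.5324, -0.0428, 0.1463]
ee_rot: [-0.0, 1.0, -0.022, 0.0]
contact_force: [1.1, -0.8, 0.6]
opening: -0.001
grip_force: 0.0
```

```bash
python3 - <<'E'
from h import *
s=status.state(); print(s['position'],s['contact_force'],s['time'])
a=snap('side');w=snap('wrist'); cv2.imwrite('pics/c3.png',np.hstack([cv2.resize(a['img'][120:260,200:360],(480,420)),w['img'][:,100:420]])[:,:,::-1])
E
```

```text
[ 0.53237898 -0.04275392  0.14633868] [ 1.07534837 -0.75593318  0.5742369 ] 3.0
```

View pics/c3.png

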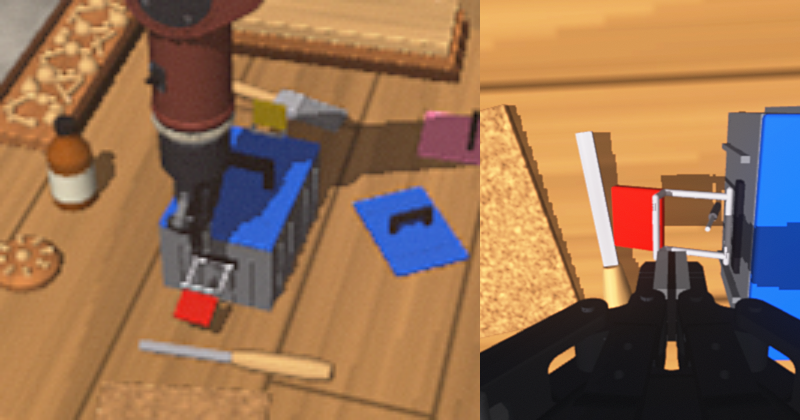

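The red clip is folded down open (crop pixel 195,308). The lid is still in place and the gouge hasn't been touched. The yellow clip is next.

>>> servo_tool([
  {"x": 0,"y": 0,"z": 0.04,"spin": 0,"claw": 0},
  {"x": 0,"y": 0,"z": 0.07,"spin": 0,"claw": 0},
  {"x": -0.002,"y": -0.05,"z": 0.07,"spin": 0,"claw": 0},
  {"x": -0.004,"y": -0.1,"z": 0.07,"spin": 0,"claw": 0},
  {"x": -0.007,"y": -0.15,"z": 0.07,"spin": 0,"claw": 0},
  {"x": -0.009,"y": -0.198,"z": 0.07,"spin": 0,"claw": 0},
  {"x": -0.009,"y": -0.198,"z": 0.07,"spin": 0,"claw": 0},
  {"x": -0.009,"y": -0.198,"z": 0.07,"spin": 0,"claw": 0},
  {"x": -0.009,"y": -0.198,"z": 0.03,"spin": 0,"claw": 0},
  {"x": -0.009,"y": -0.198,"z": 0.03,"spin": 0,"claw": 0},
])

```text
time: 4.1
position: [0.5212, -0.2402, 0.1722]
ee_rot: [-0.002, 1.0, -0.022, -0.003]
contact_force: [-0.6, 0.8, -0.3]
opening: -0.001
grip_force: 0.0
```

>>> servo_tool([
  {"x": 0,"y": 0,"z": -0.03,"spin": 0,"claw": 0},
  {"x": 0,"y": 0,"z": -0.03,"spin": 0,"claw": 0},
  {"x": -0.001,"y": -0.02,"z": -0.03,"spin": 0,"claw": 0},
])

```text
time: 4.4
position: [0.5232, -0.2589, 0.1473]
ee_rot: [-0.001, 1.0, -0.02, -0.0]
contact_force: [1.0, -0.0, 0.8]
opening: -0.001
grip_force: 0.0
```

>>> servo_tool([
  {"x": 0,"y": -0.008,"z": 0,"spin": 0,"claw": 0},
  {"x": -0.001,"y": -0.016,"z": 0,"spin": 0,"claw": 0},
  {"x": -0.001,"y": -0.024,"z": 0,"spin": 0,"claw": 0},
  {"x": -0.002,"y": -0.032,"z": 0,"spin": 0,"claw": 0},
  {"x": -0.002,"y": -0.04,"z": 0,"spin": 0,"claw": 0},
  {"x": -0.002,"y": -0.048,"z": 0,"spin": 0,"claw": 0},
  {"x": -0.003,"y": -0.056,"z": 0,"spin": 0,"claw": 0},
  {"x": -0.003,"y": -0.066,"z": 0,"spin": 0,"claw": 0},
  {"x": -0.003,"y": -0.066,"z": 0,"spin": 0,"claw": 0},
])

```text
time: 5.3
position: [0.5186, -0.3312, 0.1463]
ee_rot: [0.001, 1.0, -0.025, -0.0]
contact_force: [-0.3, -1.1, -0.2]
opening: -0.001
grip_force: 0.0
```

>>> servo_tool([
  {"x": 0,"y": 0,"z": 0.05,"spin": 0,"claw": 0},
  {"x": 0,"y": 0,"z": 0.1,"spin": 0,"claw": 0},
  {"x": 0.001,"y": 0.05,"z": 0.1,"spin": 0,"claw": 100},
  {"x": 0.003,"y": 0.1,"z": 0.1,"spin": 0,"claw": 100},
  {"x": 0.005,"y": 0.139,"z": 0.1,"spin": 0,"claw": 100},
  {"x": 0.005,"y": 0.139,"z": 0.1,"spin": 0,"claw": 100},
  {"x": 0.005,"y": 0.139,"z": 0.1,"spin": 0,"claw": 100},
])

```text
time: 6.0
position: [0.5245, -0.1889, 0.2467]
ee_rot: [0.0, 1.0, -0.022, 0.0]
contact_force: [-0.1, -0.1, 0.9]
opening: 0.846
grip_force: 0.0
```

```bash
python3 - <<'E'
from h import *
s=status.state(); print(s['position'],s['ee_rot'],s['contact_force'],s['time'])
a=snap('side');w=snap('wrist');t=snap('top')
cv2.imwrite('pics/c4.png',np.hstack([cv2.resize(a['img'][120:260,200:360],(400,350)),cv2.resize(w['img'],(400,300))[:,:,:].copy() if 0 else cv2.resize(w['img'],(400,350))])[:,:,::-1])
P=pts(w); h=cv2.cvtColor(w['img'],cv2.COLOR_RGB2HSV);H,S,V=[h[...,i].astype(int) for i in range(3)]
def rep(n,m,P):
    k,l,st,_=cv2.connectedComponentsWithStats(m.astype(np.uint8))
    if k<2: print(n,'none');return
    i=1+np.argmax(st[1:,4]); q=P[l==i]; r=cv2.minAreaRect((q[:,:2]*1000).astype(np.float32)); print(n,st[i],np.median(q,0).round(4),np.round(r[0],1),np.round(r[1],1),round(r[2],1))
rep('bar',(V<80)&(P[...,2]>.138)&(P[...,2]<.153)&(abs(P[...,1]+.186)<.04),P)
rep('lid',(H>105)&(H<130)&(S>120)&(P[...,2]>.1)&(P[...,2]<.116),P)
# mat: silhouette by colour/texture in top image, ray to z=.008
P=pts(t); hsv=cv2.cvtColor(t['img'],cv2.COLOR_RGB2HSV)
print('hsv cork',np.median(hsv[200:230,195:235].reshape(-1,3),0),'wood',np.median(hsv[185:195,275:295].reshape(-1,3),0))
K=t['K'];T=t['cam_to_world']
m=np.zeros(hsv.shape[:2],np.uint8)
g=cv2.GaussianBlur(t['z_map'],(5,5),0)
m=((P[...,2]>.0045)&(P[...,2]<.016)); m[:175]=0;m[260:]=0;m[:,:160]=0;m[:,264:]=0
m=cv2.medianBlur(m.astype(np.uint8)*255,5)
k,l,st,_=cv2.connectedComponentsWithStats(m); i=1+np.argmax(st[1:,4])
c=np.argwhere(l==i)[:,::-1].astype(float)
d=np.c_[(c-K[:2,2])/[K[0,0],K[1,1]],np.ones(len(c))]@T[:3,:3].T
X=T[:3,3]+d*((.008-T[2,3])/d[:,2:])
print('mat',st[i],cv2.minAreaRect((X[:,:2]*1000).astype(np.float32)))
cv2.imwrite('m.png',m)
E
```

```text
[ 0.52449407 -0.18890639  0.24670064] [ 3.39806191e-04  9.99755306e-01 -2.21162439e-02  2.89088567e-04] [-0.14164654 -0.10030857  0.88758157] 6.0
bar [ 278  155   19  109 1869] [ 0.5295 -0.1874  0.1478] [ 526.7 -187.3] [12.5 78.2] 87.5
lid [  157   110   262   166 37420] [ 0.5361 -0.1898  0.108 ] [ 526.  -187.3] [199.9 139. ] 87.3
hsv cork [ 14. 121. 177.] wood [ 14. 126. 168.]
mat [ 170  179   90   75 4874] ((496.02618408203125, 183.19003295898438), (190.36697387695312, 249.82232666015625), 11.441125869750977)
```

View pics/c4.png

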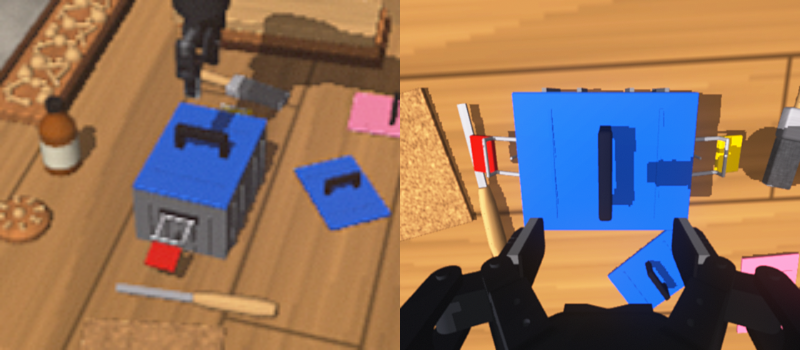

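The wrist view shows both clips folded open, red at (485,153) and yellow at (730,153). The lid still sits on the tote with its handle at (606,172), between the open fingers. Next I lower the gripper and grasp the bar.

>>> servo_tool([
  {"x": 0.0015,"y": 0.0015,"z": -0.04,"spin": 0,"claw": 100},
  {"x": 0.0015,"y": 0.0015,"z": -0.08,"spin": 0,"claw": 100},
  {"x": 0.0015,"y": 0.0015,"z": -0.107,"spin": 0,"claw": 100},
  {"x": 0.0015,"y": 0.0015,"z": -0.107,"spin": 0,"claw": 100},
  {"x": 0.0015,"y": 0.0015,"z": -0.107,"spin": 0,"claw": 100},
])

```text
time: 6.65
position: [0.5258, -0.189, 0.1398]
ee_rot: [-0.0, 1.0, -0.024, -0.0]
contact_force: [0.7, 0.1, 1.5]
opening: 0.997
grip_force: 0.0
```

>>> servo_tool([
  {"x": 0,"y": 0,"z": 0,"spin": 0,"claw": 0},
  {"x": 0,"y": 0,"z": 0,"spin": 0,"claw": 0},
  {"x": 0,"y": 0,"z": 0,"spin": 0,"claw": 0},
  {"x": 0,"y": 0,"z": 0,"spin": 0,"claw": 0},
  {"x": 0,"y": 0,"z": 0,"spin": 0,"claw": 0},
  {"x": 0,"y": 0,"z": 0,"spin": 0,"claw": 0},
  {"x": 0,"y": 0,"z": 0,"spin": 0,"claw": 0},
  {"x": 0,"y": 0,"z": 0,"spin": 0,"claw": 0},
  {"x": 0,"y": 0,"z": 0,"spin": 0,"claw": 0},
  {"x": 0,"y": 0,"z": 0,"spin": 0,"claw": 0},
])

```text
time: 7.65
position: [0.5261, -0.1881, 0.1399]
ee_rot: [0.0, 1.0, -0.023, 0.0]
contact_force: [-1.4, 0.1, 5.9]
opening: 0.155
grip_force: 59.7
```

>>> servo_tool([
  {"x": 0,"y": 0,"z": 0.006,"spin": 0,"claw": 0},
  {"x": 0,"y": 0,"z": 0.012,"spin": 0,"claw": 0},
  {"x": 0,"y": 0,"z": 0.02,"spin": 0,"claw": 0},
  {"x": 0,"y": 0,"z": 0.03,"spin": 0,"claw": 0},
  {"x": 0,"y": 0,"z": 0.04,"spin": 0,"claw": 0},
  {"x": 0,"y": 0,"z": 0.055,"spin": 0,"claw": 0},
  {"x": 0,"y": 0,"z": 0.07,"spin": 0,"claw": 0},
  {"x": 0,"y": 0,"z": 0.08,"spin": 0,"claw": 0},
  {"x": 0,"y": 0,"z": 0.08,"spin": 0,"claw": 0},
])

```text
time: 8.55
position: [0.5267, -0.1883, 0.2215]
ee_rot: [0.001, 1.0, -0.023, 0.002]
contact_force: [0.7, -0.3, -3.8]
opening: 0.15
grip_force: 58.7
```

```bash
python3 - <<'E'
from h import *
s=status.state(); print(s['position'],s['ee_rot'],s['contact_force'],s['opening'],s['moment'],s['time'])
t=snap('top');P=pts(t);h=cv2.cvtColor(t['img'],cv2.COLOR_RGB2HSV);H,S,V=[h[...,i].astype(int) for i in range(3)]
m=(H>105)&(H<130)&(S>120)&(P[...,2]>.15)&(P[...,2]<.23)&(P[...,1]<-.05)
q=P[m];print(len(q),cv2.minAreaRect((q[:,:2]*1000).astype(np.float32)))
A=np.c_[q[:,:2]-q[:,:2].mean(0),np.ones(len(q))];print('plane',np.linalg.lstsq(A,q[:,2],rcond=None)[0])
E
```

```text
[ 0.5267452  -0.18830645  0.2215125 ] [ 5.17035621e-04  9.99731112e-01 -2.31301178e-02  1.55981801e-03] [ 0.71168823 -0.29936417 -3.75485294] 0.14952720528581645 [ 0.04450751 -0.02670656 -0.0146208 ] 8.55
1583 ((529.2347412109375, -137.55014038085938), (98.73463439941406, 140.14654541015625), 86.95960998535156)
plane [ 0.00148191 -0.00506516  0.18948973]
```

>>> servo_tool([
  {"x": -0.001,"y": 0.012,"z": 0,"spin": 0.01,"claw": 0},
  {"x": -0.003,"y": 0.035,"z": 0,"spin": 0.03,"claw": 0},
  {"x": -0.006,"y": 0.07,"z": 0,"spin": 0.05,"claw": 0},
  {"x": -0.009,"y": 0.105,"z": 0,"spin": 0.075,"claw": 0},
  {"x": -0.012,"y": 0.14,"z": 0,"spin": 0.1,"claw": 0},
  {"x": -0.015,"y": 0.175,"z": 0,"spin": 0.12,"claw": 0},
  {"x": -0.018,"y": 0.21,"z": 0,"spin": 0.145,"claw": 0},
  {"x": -0.021,"y": 0.245,"z": 0,"spin": 0.17,"claw": 0},
  {"x": -0.024,"y": 0.28,"z": 0,"spin": 0.19,"claw": 0},
  {"x": -0.026,"y": 0.31,"z": 0,"spin": 0.21,"claw": 0},
])

```text
time: 9.6
position: [0.4977, 0.126, 0.2189]
ee_rot: [-0.0, 0.996, 0.084, -0.0]
contact_force: [0.4, 0.4, -4.2]
opening: 0.15
grip_force: 58.6
```

>>> servo_tool([
  {"x": -0.002,"y": 0.025,"z": 0,"spin": 0.015,"claw": 0},
  {"x": -0.003,"y": 0.045,"z": 0,"spin": 0.026,"claw": 0},
  {"x": -0.0045,"y": 0.056,"z": 0,"spin": 0.036,"claw": 0},
  {"x": -0.0045,"y": 0.061,"z": 0,"spin": 0.036,"claw": 0},
  {"x": -0.0045,"y": 0.061,"z": -0.03,"spin": 0.036,"claw": 0},
  {"x": -0.0045,"y": 0.061,"z": -0.06,"spin": 0.036,"claw": 0},
  {"x": -0.0045,"y": 0.061,"z": -0.09,"spin": 0.036,"claw": 0},
  {"x": -0.0045,"y": 0.061,"z": -0.11,"spin": 0.036,"claw": 0},
  {"x": -0.0045,"y": 0.061,"z": -0.12,"spin": 0.036,"claw": 0},
  {"x": -0.0045,"y": 0.061,"z": -0.12,"spin": 0.036,"claw": 0},
])

```text
time: 10.6
position: [0.4945, 0.1822, 0.0982]
ee_rot: [0.0, 0.995, 0.099, -0.001]
contact_force: [0.4, 0.1, -3.7]
opening: 0.152
grip_force: 58.6
```

```bash
python3 - <<'E'
from h import *
s=status.state(); print(s['position'],s['ee_rot'],s['contact_force'],s['opening'],s['time'])
w=snap('wrist');save(w,'w5.png');P=pts(w);h=cv2.cvtColor(w['img'],cv2.COLOR_RGB2HSV);H,S,V=[h[...,i].astype(int) for i in range(3)]
K=w['K'];T=w['cam_to_world']
m=(H>105)&(H<130)&(S>120)&(P[...,2]>.05)&(P[...,2]<.1)
q=P[m];print('lid',cv2.minAreaRect((q[:,:2]*1000).astype(np.float32)),np.median(q[:,2]))
k=(abs(P[...,2]-.008)<.004)&(abs(P[...,0]-.496)<.15)&(abs(P[...,1]-.183)<.18)
k=cv2.medianBlur(k.astype(np.uint8),5)>0
q=P[k];print('mat',cv2.minAreaRect((q[:,:2]*1000).astype(np.float32)),len(q))
E
```

```text
[0.49450502 0.18221396 0.09817174] [ 2.75589202e-04  9.95041926e-01  9.94485073e-02 -1.21836017e-03] [ 0.42943808  0.12389871 -3.7400172 ] 0.1524252254313831 10.6
lid ((493.8323059082031, 182.208740234375), (139.458984375, 200.12522888183594), 11.356595039367676) 0.066248035456987
mat ((554.9996337890625, 145.1187744140625), (337.83758544921875, 154.04812622070312), 69.17868041992188) 20225
```

View pics/w5.png

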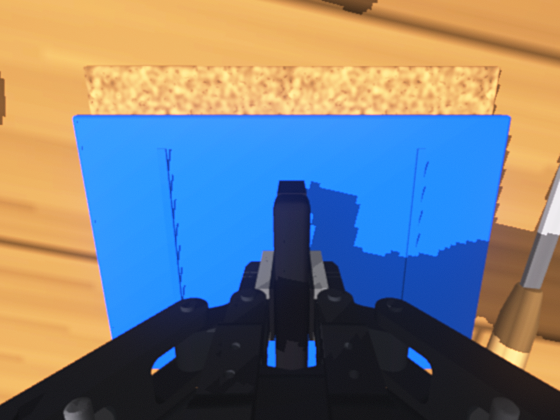

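The wrist view shows the lid held level and parallel to the mat, whose far edge runs from (85,67) to (500,68). I'll check the mat centre against that edge and then set the lid down.

```bash
python3 - <<'E'
from h import *
w=snap('wrist');K=w['K'];T=w['cam_to_world']
c=np.array([[85,67],[500,68.]])
d=np.c_[(c-K[:2,2])/[K[0,0],K[1,1]],np.ones(2)]@T[:3,:3].T
X=T[:3,3]+d*((.008-T[2,3])/d[:,2:]);e=X[1]-X[0];L=np.hypot(*e[:2])
n=np.array([-e[1],e[0]])/L
print(X,L,np.degrees(np.arctan2(e[1],e[0])),n, X[:,:2].mean(0)-.095*n,X[:,:2].mean(0)+.095*n)
E
```

```text
[[0.56485218 0.32291684 0.008     ]
 [0.61324557 0.07920927 0.008     ]] 0.24846588774671227 -78.76878596530206 [0.98084919 0.19476873] [0.4958682  0.18256002] [0.68222955 0.21956608]
```

>>> servo_tool([
  {"x": 0.002,"y": 0.0005,"z": -0.015,"spin": -0.001,"claw": 0},
  {"x": 0.002,"y": 0.0005,"z": -0.03,"spin": -0.001,"claw": 0},
  {"x": 0.002,"y": 0.0005,"z": -0.036,"spin": -0.001,"claw": 0},
  {"x": 0.002,"y": 0.0005,"z": -0.039,"spin": -0.001,"claw": 0},
  {"x": 0.002,"y": 0.0005,"z": -0.041,"spin": -0.001,"claw": 0},
  {"x": 0.002,"y": 0.0005,"z": -0.042,"spin": -0.001,"claw": 0},
  {"x": 0.002,"y": 0.0005,"z": -0.042,"spin": -0.001,"claw": 0},
  {"x": 0.002,"y": 0.0005,"z": -0.042,"spin": -0.001,"claw": 0},
])

```text
time: 11.5
position: [0.4975, 0.1836, 0.0576]
ee_rot: [-0.0, 0.995, 0.099, 0.0]
contact_force: [-0.0, -0.3, -4.1]
opening: 0.149
grip_force: 58.6
```

>>> servo_tool([
  {"x": 0,"y": 0,"z": -0.001,"spin": 0,"claw": 0},
  {"x": 0,"y": 0,"z": -0.002,"spin": 0,"claw": 0},
  {"x": 0,"y": 0,"z": -0.0025,"spin": 0,"claw": 0},
  {"x": 0,"y": 0,"z": -0.0025,"spin": 0,"claw": 0},
])

```text
time: 11.9
position: [0.4972, 0.1834, 0.0547]
ee_rot: [-0.0, 0.995, 0.099, -0.0]
contact_force: [0.2, -0.6, -3.7]
opening: 0.154
grip_force: 58.6
```

>>> servo_tool([
  {"x": 0,"y": 0,"z": -0.0005,"spin": 0,"claw": 0},
  {"x": 0,"y": 0,"z": -0.001,"spin": 0,"claw": 0},
  {"x": 0,"y": 0,"z": -0.0015,"spin": 0,"claw": 0},
  {"x": 0,"y": 0,"z": -0.0015,"spin": 0,"claw": 0},
  {"x": 0,"y": 0,"z": -0.0015,"spin": 0,"claw": 0},
])

```text
time: 12.4
position: [0.4973, 0.1835, 0.0533]
ee_rot: [-0.0, 0.995, 0.099, -0.0]
contact_force: [0.4, 0.1, -3.3]
opening: 0.153
grip_force: 58.6
```

>>> servo_tool([
  {"x": 0,"y": 0,"z": -0.0005,"spin": 0,"claw": 0},
  {"x": 0,"y": 0,"z": -0.001,"spin": 0,"claw": 0},
  {"x": 0,"y": 0,"z": -0.001,"spin": 0,"claw": 0},
  {"x": 0,"y": 0,"z": -0.001,"spin": 0,"claw": 0},
])

```text
time: 12.8
position: [0.4973, 0.1835, 0.0529]
ee_rot: [0.0, 0.995, 0.099, 0.0]
contact_force: [-3.4, -1.5, 5.3]
opening: 0.155
grip_force: 60.0
```

The lid is resting on the mat, since the wrist force has changed sign. Next I release it and withdraw straight up.

>>> servo_tool([
  {"x": 0,"y": 0,"z": 0,"spin": 0,"claw": 60},
  {"x": 0,"y": 0,"z": 0,"spin": 0,"claw": 80},
  {"x": 0,"y": 0,"z": 0,"spin": 0,"claw": 100},
  {"x": 0,"y": 0,"z": 0,"spin": 0,"claw": 100},
  {"x": 0,"y": 0,"z": 0,"spin": 0,"claw": 100},
  {"x": 0,"y": 0,"z": 0,"spin": 0,"claw": 100},
])

```text
time: 13.4
position: [0.4973, 0.1834, 0.0523]
ee_rot: [-0.0, 0.995, 0.099, -0.0]
contact_force: [0.1, 0.2, -0.2]
opening: 1.004
grip_force: 0.0
```

>>> servo_tool([
  {"x": 0,"y": 0,"z": 0.02,"spin": 0,"claw": 100},
  {"x": 0,"y": 0,"z": 0.06,"spin": 0,"claw": 100},
  {"x": 0,"y": 0,"z": 0.1,"spin": 0,"claw": 100},
  {"x": 0,"y": 0,"z": 0.15,"spin": 0,"claw": 100},
  {"x": 0,"y": 0,"z": 0.2,"spin": 0,"claw": 100},
  {"x": 0,"y": 0,"z": 0.2,"spin": 0,"claw": 100},
  {"x": 0,"y": 0,"z": 0.2,"spin": 0,"claw": 100},
])

```text
time: 14.1
position: [0.4979, 0.1837, 0.2536]
ee_rot: [-0.0, 0.995, 0.099, 0.001]
contact_force: [-0.9, 1.1, -0.4]
opening: 0.998
grip_force: 0.0
```

```bash
python3 - <<'E'
from h import *
s=status.state(); print(s['position'],s['contact_force'],s['opening'],s['time'])
w=snap('wrist');a=snap('side');P=pts(w);h=cv2.cvtColor(w['img'],cv2.COLOR_RGB2HSV);H,S,V=[h[...,i].astype(int) for i in range(3)]
cv2.imwrite('pics/f.png',np.hstack([cv2.resize(a['img'],(400,300)),cv2.resize(w['img'],(400,300))])[:,:,::-1])
m=(H>105)&(H<130)&(S>120)&(P[...,2]>.012)&(P[...,2]<.03)&(abs(P[...,1]-.18)<.2)
q=P[m];print('lid',cv2.minAreaRect((q[:,:2]*1000).astype(np.float32)),np.median(q[:,2]))
E
```

```text
[0.49785489 0.18365905 0.25362959] [-0.91927323  1.092112   -0.39909082] 0.998025555623975 14.1
lid ((497.2655334472656, 183.6212158203125), (138.6199951171875, 199.29100036621094), 11.333111763000488) 0.020978435442838006
```

View pics/f.png

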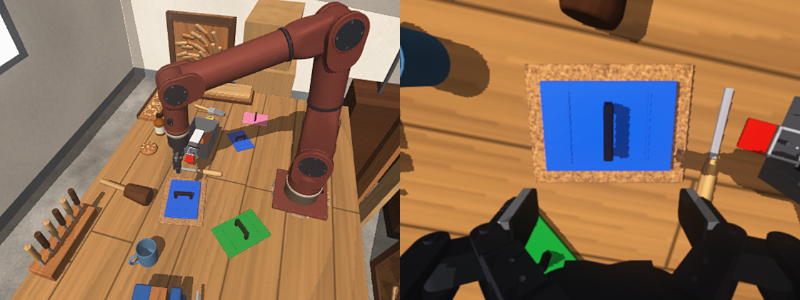

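The final view shows the lid flat on the mat with its handle up. It is about 1 mm off centre, parallel to the mat, and the gripper is clear. The red clip is still open.

```bash
python3 -c "
from plant import close_job
print(close_job())"
```

```text
the job is handed in; nothing more can be done
None
```

I opened both clips, lifted the lid off level and set it handle up on the cork mat, about 1 mm off centre and parallel to it; the job is handed in at about 14 s and no result came back.

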